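# Put the mixed-up microscope accessories back in their own trays

## Task

The four accessories beside the microscope have been left in one another's trays. Put them right: the objective case in the round tray, the lamp carton in the square tray, the eyepiece in the triangular tray and the cleaner bottle in the oblong tray, each standing upright on the tray floor in the middle; the empty cork coaster is a free spot for parking a thing on the way. Don't knock anything over, neither these four nor the lens blower that stands among the trays.

Things in the scene. Friction and masses are not known exactly. Their poses are not given: they have to be found in the camera images.
- case_mid (a point): Objective case: round screw case, clear grey lower part 40 mm across, black cap 42 mm across from 34 mm up to the top, 53 mm tall. Easily gripped by the cap. z axis up along the thing; origin of this point: the thing's centre, half-way up. Loose, stands upright at the start in a tray that is not its own. 
- carton_mid (a point): Lamp carton: upright square paper box, 36 x 36 mm and 50 mm tall, its flat sides facing along its x and y axes; grip it across two opposite flat sides. (A like carton far back on the bench, outside any tray, is not meant.) z axis up along the thing; origin of this point: the thing's centre, half-way up. Loose, stands upright at the start in a tray that is not its own. 
- eyepiece_mid (a point): Eyepiece: black, 40 mm tall, a barrel 24 mm across for the lower 21 mm and a wider head 32 mm across above; stands on the barrel end. Easily gripped by the head. z axis up along the thing; origin of this point: the thing's centre, half-way up. Loose, stands upright at the start in a tray that is not its own. 
- bottle_mid (a point): Cleaner bottle: pale plastic bottle 68 mm tall, round body 35 mm across up to 52 mm (slightly narrower at the shoulder), then a black screw cap 23 mm across. Easily gripped by the body at half height. z axis up along the thing; origin of this point: the thing's centre, half-way up. Loose, stands upright at the start in a tray that is not its own. 
- round_tray: Round tray, 72 mm outside, 64 mm inside: place of the objective case. Fixed to the bench. Floor 4 mm above the bench, rim top 9 mm above it, aluminium with a plain grey inlay. Origin: centre of the underside, at bench height. 
- square_tray: Square tray, 70 x 70 mm outside, 62 x 62 mm inside: place of the lamp carton. Fixed to the bench. Floor 4 mm above the bench, rim top 9 mm above it, aluminium with a plain grey inlay. Origin: centre of the underside, at bench height. 
- triangle_tray: Triangular tray with clipped corners: each long side 36 mm from the centre outside, 32 mm inside; the clipped corners 58 mm from the centre, one of them along its +x axis: place of the eyepiece. Fixed to the bench. Floor 4 mm above the bench, rim top 9 mm above it, aluminium with a plain grey inlay. Origin: centre of the underside, at bench height. 
- oblong_tray: Oblong tray, 66 x 96 mm outside (long along its y axis), 58 x 88 mm inside: place of the cleaner bottle. Fixed to the bench. Floor 4 mm above the bench, rim top 9 mm above it, aluminium with a plain grey inlay. Origin: centre of the underside, at bench height. 
- coaster: Cork coaster: flat brown disc 84 mm across and 4 mm thick, no rim, fixed, empty at the start; a free spot for parking. All trays, the coaster and the blower lie on the open bench to the right of the microscope; that is solid and about 0.6 m tall and fills the bench from y = 0.18 leftwards beyond x = 0.6, and from y = 0.27 leftwards beyond x = 0.45: keep the arm out of there, also on the first move. Origin: centre of the underside, at bench height.
- blower_mid (a point): Lens blower: dark red rubber bulb 56 mm across with a thin black nozzle pointing up, 104 mm tall, loose, standing on the bench among the trays; to be left standing. This point is its centre, half-way up, z axis up along the nozzle.
There are look-alikes about, which are no part of the job. Leave any purple or yellow look-alike of the part that bears blower_mid alone. Leave any purple look-alike of the part that bears eyepiece_mid alone.

How it is judged:
At the end, for the whole second after the job is handed in: Objective case, lamp carton, eyepiece and cleaner bottle each stand upright (within 0.12 rad) and at rest on the floor of the round, square, triangular and oblong tray respectively, within 15 mm of the tray's centre and 4 mm of its floor height; the lens blower stands upright (horizontal distance between case_mid and round_tray below 0.015 m and z of case_mid in the frame of round_tray between 0.0265 and 0.0345 m and angle between each of case_mid, carton_mid, eyepiece_mid, bottle_mid's own z axis and vertical below 0.12 rad and linear speed of each of case, carton, eyepiece, bottle below 0.02 m/s and horizontal distance between carton_mid and square_tray below 0.015 m and z of carton_mid in the frame of square_tray between 0.025 and 0.033 m and horizontal distance between eyepiece_mid and triangle_tray below 0.015 m and z of eyepiece_mid in the frame of triangle_tray between 0.02 and 0.028 m and horizontal distance between bottle_mid and oblong_tray below 0.015 m and z of bottle_mid in the frame of oblong_tray between 0.034 and 0.042 m and angle between blower_mid's own z axis and vertical below 0.3 rad); the robot touches nothing.
It fails at once if the objective case is knocked over (angle between case_mid's own z axis and vertical above 1 rad).
It fails at once if the lamp carton is knocked over (angle between carton_mid's own z axis and vertical above 1 rad).
It fails at once if the eyepiece is knocked over (angle between eyepiece_mid's own z axis and vertical above 1 rad).
It fails at once if the cleaner bottle is knocked over (angle between bottle_mid's own z axis and vertical above 1 rad).
It fails at once if the lens blower is knocked over (angle between blower_mid's own z axis and vertical above 1 rad).
It also fails if it takes over 134 s, if anything falls off the work surface, if the arm or the gripper's body presses on something with over 40 N, if the wrist force passes 120 N, or if a joint passes its speed limit or range.

## Robot

A 6-joint arm with a two-finger parallel gripper is mounted at the origin on a cart in front of the work surface, level with it; the furniture and walls round the work are solid. World frame = base frame: x ahead of the robot, y to its left, z up, the work surface at z = 0. Lengths are in m, angles in rad, forces in N, time in s.
With the tool pointing down it reaches from about 0.3 to 0.75 m from the base axis. Payload 8.5 kg.
Tool frame: the origin (TCP) lies on the centre line of the jaws, within the pads' length; the fingertips stand 17 mm ahead of it and the grasp point (between the pads) lies 2 mm behind it; z points along the fingers, y is the direction in which the jaws open and shut (so a half turn about z gives the same grasp; the last joint's range is limited). The gripper opens to 88 mm and grips with 3 to 60 N. Pads are 18 mm wide; open, the fingers measure 123 mm over their backs; the gripper's body (75 mm by 187 mm) begins 45 mm behind the grasp point.
Start: joints at [-1.537, 0.381, 1.297, -0, 1.464, -0.215], TCP at [0.135, -0.533, 0.256] pointing down, gripper open.
Joint ranges: [-3.11, 3.11], [-0.89, 2.33], [0.22, 2.48], [-1.42, 4.56], [0.17, 2.85], [-2.88, 2.88]. Speed limits (rad/s): [2.39, 2.39, 3.14, 3.14, 3.14, 3.14].

## Interface

Orientations are given as a unit quaternion [w, x, y, z].
In Python, from workcell import robot gives the robot as it stands.
- The arm moves only by the shell command python3 -m crank 'ROWS' [FORCE]. ROWS is JSON, a list of rows, each a list of 7 numbers: the closure, from 0 (fully open) to 1 (shut), then the shift along the tool's x, y, z in units of 60 cm (1.0 is 60 cm), then the turn, a rotation vector about the tool's x, y, z in units of pi rad (1.0 is pi rad). In form: [[hand, dx, dy, dz, wx, wy, wz], ...]. A call has 1 to 12 rows; each row is the pose to reach, as a shift and turn from the pose commanded when the call began, along the tool's axes at that moment, turning the shorter way round; what a row does not reach only later rows make up. A row lasts 1/8 s, in which the tool goes at most 62.5 mm and 10.7 degrees, less where a joint would pass 70% of its speed; a pose out of reach is approached as far as the arm can. A call with a number of a shift or a turn outside -1 to 1 is refused whole. A call with a gripper value outside its range is refused whole. The fingers move at their own pace and stop on an object; FORCE is the grip in N (left out, the last holds). Time passes only in rows, so rows that repeat a pose let the fingers close. It gives the time, the measured TCP pose, the force and the opening at its end, in the units of the state.
- robot.get_obs(): the state, without advancing time (a new reading comes with each control period).
- robot.get_image(name): name is "side" or "top" or "wrist"; returns a dict with "frame" (420x560x3 uint8, red, green, blue), "vertical_fov" (degrees; the focal length in pixels is half the picture's height over the tangent of half this angle, whatever the lens; pixels are square), "cx", "cy" (the principal point, pixels), "dist" ([k1, k2, p1, p2, k3] as OpenCV has them; the pictures are not rectified), "pose" (4x4, takes a point from camera to world coordinates). Camera axes: x right, y up, looking along -z (the intrinsics and any distortion apply to the point x, -y, -z); pixel columns grow to the right and rows downward; lengths in m; the calibration is good to about 2 mm. A picture is of the moment at which its call begins. There is no depth.
- robot.finish_job(): hands the job in, once; it reports no verdict.
Trained networks look in a picture, given as the dict that the camera call returned (one of the last four; its "shot" number tells which), for a name from the list of things; names that differ only in an ending like _2 or _b are one class to them, and where a whole thing is asked for, a point or a joint stands for the part that bears it (a point fixed in the world has none). Each returns a list of dicts, best first, with "p" (0 to 1); they miss things now and then, are a little off and sometimes report something else, mostly with a low value. They report only what shows in the picture. A call takes as long as a camera call. They do not tell look-alikes from the thing itself.
- robot.find_in(query, picture): "at" ([x, y, z] in m, in world coordinates, good to about 4 mm: the middle of the surface that is visible of it).
The state is a dict: "time_s": time; "qpos": joint angles; "dq": joint speeds; "effort": joint torques, N m; "tool_pos": TCP position; "orientation": TCP orientation; "contact_force": force on the tool from outside, world axes, zero at the start; "moment": the same for the moment, N m; "gripper_width": finger opening in m.
Only numpy, scipy, OpenCV 4.12 (cv2) and the standard library are available. Lean on these libraries where they do the work, as an engineer would, in place of code of your own. Each camera call takes 0.05 s, during which the arm holds its last target.

## Working session

There is one attempt and no reset: what is moved stays moved. The work goes in short steps, Python scripts to look and compute and a shell command to move; the robot and the scene stay as the last step left them, time stands still between calls to the robot, and variables do not carry over. Pictures are saved under pics/ and viewed, and the job is handed in when it is done.

```bash
mkdir -p pics; ls; cat > h.py <<'E'
import numpy as np, cv2
from workcell import robot
def shot(cam,name):
    p=robot.get_image(cam); cv2.imwrite(f'pics/{name}.png',p['frame'][:,:,::-1]); return p
def K(p):
    h=p['frame'].shape[0]; f=h/2/np.tan(np.radians(p['vertical_fov'])/2)
    return np.array([[f,0,p['cx']],[0,f,p['cy']],[0,0,1]])
def ray(p,uv,z):
    u=cv2.undistortPoints(np.array([[uv]],float),K(p),np.array(p['dist'],float))[0,0]
    T=np.array(p['pose']); d=T[:3,:3]@np.array([u[0],-u[1],-1]); o=T[:3,3]
    return o+d*(z-o[2])/d[2]
def proj(p,X):
    T=np.array(p['pose']); c=T[:3,:3].T@(np.array(X)-T[:3,3]); c=np.array([c[0],-c[1],-c[2]])
    return cv2.projectPoints(c.reshape(1,3),np.zeros(3),np.zeros(3),K(p),np.array(p['dist'],float))[0][0,0]
NAMES=['case_mid','carton_mid','eyepiece_mid','bottle_mid','round_tray','square_tray','triangle_tray','oblong_tray','coaster','blower_mid']
def findall(p,names=NAMES):
    for n in names:
        for r in robot.find_in(n,p)[:3]:
            if r['p']>.2: print(n,round(r['p'],2),np.round(r['at'],3),'px',np.round(proj(p,r['at'])))
E
python3 - <<'E'
from h import *
o=robot.get_obs();print(o)
for c in ['top','side']:
    p=shot(c,c+'0'); print(c,np.round(p['pose'],3).tolist(),p['vertical_fov']); findall(p)
p=shot('wrist','wrist0')
E
```

```text
pics
{'time_s': 0.0, 'qpos': array([-1.53729822e+00,  3.81174866e-01,  1.29824750e+00,  2.15921888e-05,
        1.46363723e+00, -2.15298001e-01]), 'dq': array([-0.00027329, -0.00055607,  0.00087836,  0.00118785,  0.00040409,
       -0.00064277]), 'effort': array([ 3.24722350e-04, -4.37925303e+01, -2.24558580e+01,  7.13875866e-02,
        3.52441426e-02, -9.95617029e-05]), 'tool_pos': array([ 0.13542525, -0.5327945 ,  0.25515359]), 'orientation': array([-7.29470109e-04,  9.92272412e-01,  1.24076277e-01,  7.72698448e-05]), 'contact_force': array([0.61175613, 0.8192257 , 0.45822869]), 'moment': array([ 0.00962049, -0.0365665 ,  0.01980756]), 'gripper_width': 0.08832717650714669}
top [[0.022, 0.981, -0.193, 0.424], [-1.0, 0.02, -0.014, -0.082], [-0.01, 0.194, 0.981, 0.974], [0.0, 0.0, 0.0, 1.0]] 48.535156501326284
case_mid 0.82 [0.466 0.069 0.06 ] px [206. 276.]
carton_mid 0.71 [ 0.626 -0.122  0.055] px [305. 199.]
eyepiece_mid 0.59 [0.647 0.133 0.039] px [182. 188.]
eyepiece_mid 0.49 [ 0.456 -0.115  0.044] px [300. 283.]
bottle_mid 0.57 [ 0.438 -0.284  0.055] px [386. 294.]
bottle_mid 0
[... 853 characters left out ...]
78. 217.]
carton_mid 0.3 [0.623 0.065 0.049] px [239. 253.]
eyepiece_mid 0.78 [ 0.454 -0.106  0.039] px [354. 234.]
eyepiece_mid 0.78 [0.639 0.143 0.027] px [210. 284.]
eyepiece_mid 0.56 [ 0.624 -0.106  0.037] px [280. 218.]
bottle_mid 0.94 [ 0.437 -0.277  0.039] px [383. 201.]
round_tray 0.64 [ 0.44  -0.28   0.005] px [381. 213.]
square_tray 0.91 [ 0.45  -0.106  0.006] px [355. 248.]
triangle_tray 0.92 [0.455 0.086 0.007] px [318. 303.]
oblong_tray 0.85 [ 0.629 -0.105  0.005] px [278. 230.]
coaster 0.77 [ 0.613 -0.28  -0.   ] px [314. 201.]
blower_mid 0.98 [0.726 0.093 0.045] px [186. 250.]
blower_mid 0.87 [0.621 0.065 0.05 ] px [240. 253.]
blower_mid 0.83 [0.563 0.168 0.048] px [238. 295.]
```

View pics/top0.png

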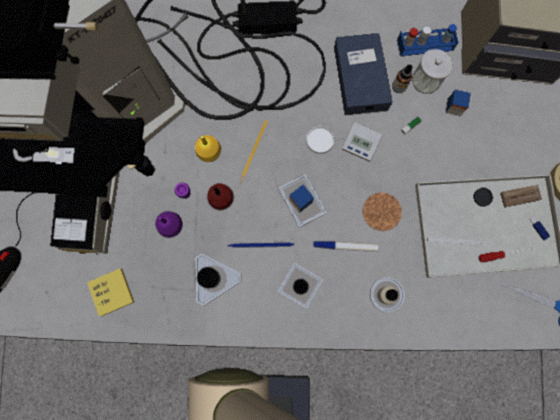

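View pics/side0.png

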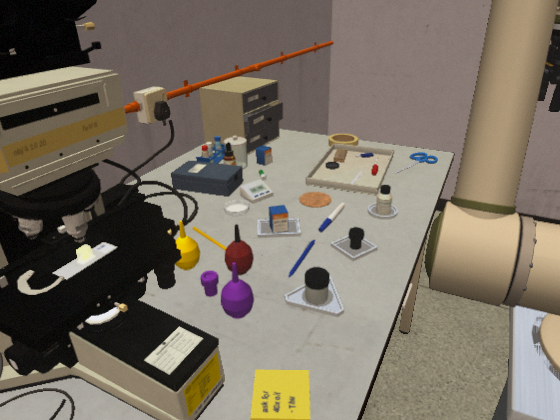

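View pics/wrist0.png

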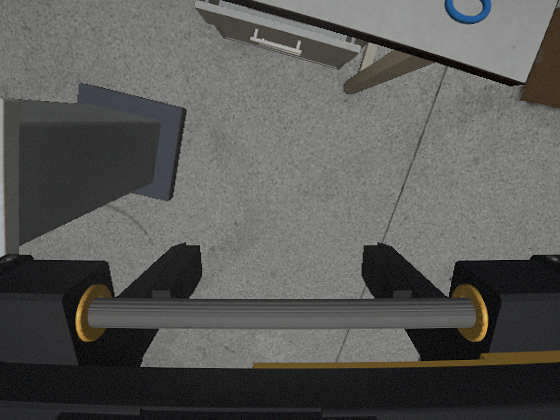

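The case stands in the triangular tray (210,278), the eyepiece in the square one (301,285), the bottle in the round one (387,294) and the carton in the oblong one (301,198). The coaster at (382,211) is empty. The red blower is at (220,196), with purple and yellow look-alikes near it. Next I zoom in to measure.

```bash
python3 - <<'E'
from h import *
p=robot.get_image('top'); f=p['frame'][:,:,::-1]
for n,(x0,y0,x1,y1) in {'a':(185,245,335,320),'b':(270,170,420,245)}.items():
    c=cv2.resize(f[y0:y1,x0:x1],None,fx=5.3,fy=5.3,interpolation=cv2.INTER_CUBIC); cv2.imwrite(f'pics/z{n}.png',c)
c=cv2.resize(f[260:325,350:430],None,fx=6,fy=6,interpolation=cv2.INTER_CUBIC); cv2.imwrite('pics/zc.png',c)
E
```

```text
(no output)
```

View pics/za.png

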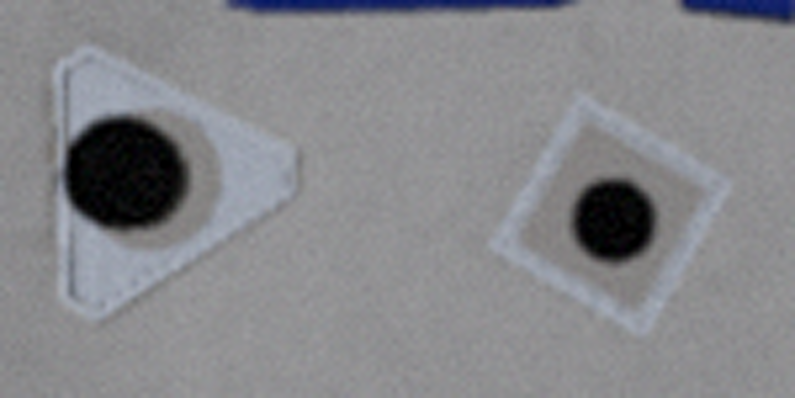

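View pics/zb.png

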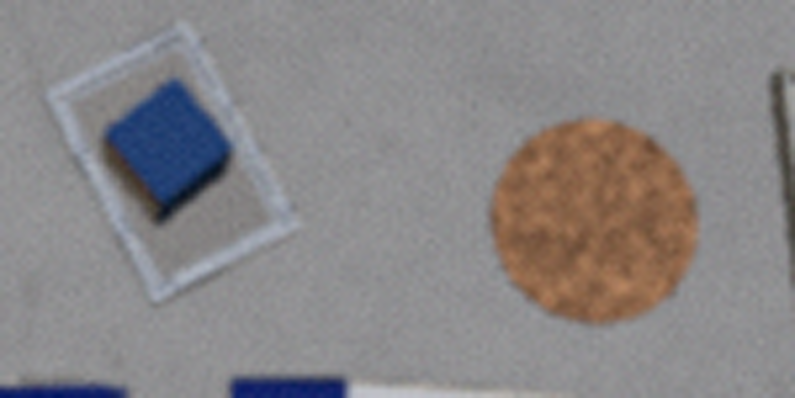

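View pics/zc.png

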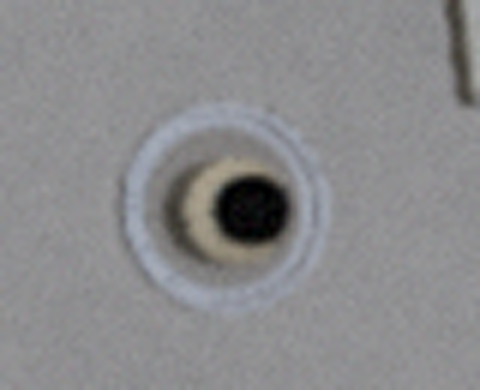

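```bash
python3 - <<'E'
from h import *
p=robot.get_image('top')
A=lambda x,y:((x+.5)/5.3+185-.5,(y+.5)/5.3+245-.5)
B=lambda x,y:((x+.5)/5.3+270-.5,(y+.5)/5.3+170-.5)
C=lambda x,y:((x+.5)/6+350-.5,(y+.5)/6+260-.5)
def s(n,uv,z): print(n,np.round(ray(p,uv,z),4))
s('square',A(612,214.5),.008); 
q=[ray(p,A(*c),.008) for c in [(583,95),(732,184),(642,335),(490,244)]]
print('sq', [ (round(np.linalg.norm(q[i]-q[i-1]),4), round(np.degrees(np.arctan2(*(q[i]-q[i-1])[1::-1])),1)) for i in range(4)])
s('eyepiece',A(614,220),.044)
s('tri',A(148.8,178.7),.008); s('triclip',A(298,167),.008); s('case',A(126,172),.057)
s('obl',B(172,159.5),.008); s('carton',B(169,142),.054)
q=[ray(p,B(*c),.054) for c in [(175,80),(232,150),(165,205),(105,133)]]
print('carton', [ (round(np.linalg.norm(q[i]-q[i-1]),4), round(np.degrees(np.arctan2(*(q[i]-q[i-1])[1::-1])),1)) for i in range(4)])
s('coaster',B(595,221),.004); s('round',C(228,207),.009); s('bottle',C(252,210),.072)
s('red blower tip?',(223,187),.104); s('bulb',(220,197),.03)
print(ray(p,(182,190),.04),ray(p,(169,224),.03))
E
```

```text
square [ 0.4542 -0.1164  0.008 ]
sq [(np.float64(0.068), np.float64(-30.9)), (np.float64(0.0672), np.float64(-119.7)), (np.float64(0.0677), np.float64(149.7)), (np.float64(0.068), np.float64(60.5))]
eyepiece [ 0.4511 -0.1159  0.044 ]
tri [0.4638 0.064  0.008 ]
triclip [0.4698 0.0059 0.008 ]
case [0.464  0.0652 0.057 ]
obl [ 0.6335 -0.1181  0.008 ]
carton [ 0.6303 -0.1152  0.054 ]
carton [(np.float64(0.034), np.float64(-51.1)), (np.float64(0.0349), np.float64(-140.8)), (np.float64(0.0335), np.float64(130.9)), (np.float64(0.0361), np.float64(40.2))]
coaster [ 0.6126 -0.2884  0.004 ]
round [ 0.4389 -0.2963  0.009 ]
bottle [ 0.4371 -0.29    0.072 ]
red blower tip? [0.6346 0.0379 0.104 ]
bulb [0.631  0.0534 0.03  ]
[0.64213569 0.13186921 0.04      ] [0.57180517 0.15683008 0.03      ]
```

```bash
python3 -m crank '[[0,0.586,-0.267,0,0,0,0.079],[0,0.586,-0.267,0,0,0,0.079],[0,0.586,-0.267,0,0,0,0.079],[0,0.586,-0.267,0,0,0,0.079],[0,0.586,-0.267,0,0,0,0.079],[0,0.586,-0.267,0,0,0,0.079],[0,0.586,-0.267,0,0,0,0.079],[0,0.586,-0.267,0,0,0,0.079],[0,0.586,-0.267,0,0,0,0.079],[0,0.586,-0.267,0,0,0,0.079]]' 20
cat >> h.py <<'E'
from scipy.spatial.transform import Rotation as R
def st():
    o=robot.get_obs(); q=o['orientation']; r=R.from_quat([q[1],q[2],q[3],q[0]]).as_matrix()
    print('t',round(o['time_s'],2),'tcp',np.round(o['tool_pos'],4),'yaw',round(np.degrees(np.arctan2(r[1,0],r[0,0])),2),'w',round(o['gripper_width'],4),'F',np.round(o['contact_force'],1),'q6',round(o['qpos'][5],2))
    return o['tool_pos'],r
def to(x,y,z,yaw=None):
    t,r=st(); d=np.array([x,y,z])-t
    print('shift units',np.round(r.T@d/.6,4), 'm',np.round(d,4))
    if yaw is not None:
        c=np.array([[np.cos(yaw),np.sin(yaw),0],[np.sin(yaw),-np.cos(yaw),0],[0,0,-1]])
        print('turn',np.round(R.from_matrix(r.T@c).as_rotvec()/np.pi,4))
E
python3 - <<'E'
from h import *
st(); p=shot('wrist','w1'); findall(p)
E
```

```text
time_s: 2.5
tool_pos: [0.4359, -0.2922, 0.2558]
orientation: [0.0, 1.0, -0.001, -0.0]
contact_force: [-0.2, 0.4, 0.3]
gripper_width: 0.088
t 2.5 tcp [ 0.4359 -0.2922  0.2558] yaw -0.08 w 0.088 F [-0.2  0.4  0.3] q6 0.76
case_mid 0.59 [0.471 0.047 0.019] px [ 15. 156.]
carton_mid 0.81 [ 0.622 -0.123  0.042] px [119.  11.]
eyepiece_mid 0.74 [ 0.453 -0.121  0.044] px [136. 172.]
bottle_mid 0.94 [ 0.45  -0.293  0.05 ] px [282. 175.]
bottle_mid 0.49 [0.624 0.032 0.018] px [ 1. 23.]
round_tray 0.81 [ 0.451 -0.302  0.003] px [289. 168.]
square_tray 0.7 [ 0.462 -0.124  0.004] px [151. 160.]
triangle_tray 0.73 [0.465 0.049 0.005] px [ 24. 159.]
triangle_tray 0.72 [ 0.609 -0.29   0.002] px [279.  33.]
oblong_tray 0.77 [ 0.607 -0.136  0.002] px [149.  37.]
coaster 0.95 [ 0.611 -0.288 -0.002] px [278.  32.]
blower_mid 0.6 [0.628 0.032 0.016] px [ 2. 19.]
```

View pics/w1.png

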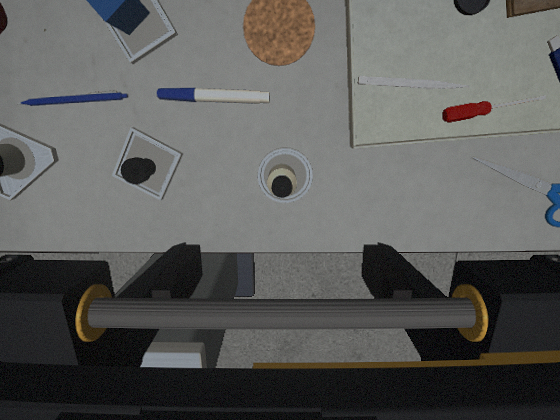

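The wrist view shows the bottle cap at (282,187), the round tray centred near (286,175), the eyepiece head at about (137,170) and the coaster at (279,30). I'll turn these into positions.

```bash
python3 - <<'E'
from h import *
p=robot.get_image('wrist')
f=p['frame'][:,:,::-1]; cv2.imwrite('pics/w1z.png',cv2.resize(f[110:215,100:330],None,fx=3.4,fy=3.4,interpolation=cv2.INTER_CUBIC))
for n,uv,z in [('bottle',(282,187),.072),('round',(285.5,175),.009),('coaster',(279,30),.004),('sq',(147.5,163),.009)]: print(n,np.round(ray(p,uv,z),4))
print(np.round(p['pose'],3))
E
```

```text
bottle [ 0.441  -0.2918  0.072 ]
round [ 0.4432 -0.2964  0.009 ]
coaster [ 0.6127 -0.2883  0.004 ]
sq [ 0.4591 -0.119   0.009 ]
[[ 0.001  0.96   0.28   0.509]
 [-1.     0.001 -0.001 -0.291]
 [-0.001 -0.28   0.96   0.385]
 [ 0.     0.     0.     1.   ]]
```

View pics/w1z.png

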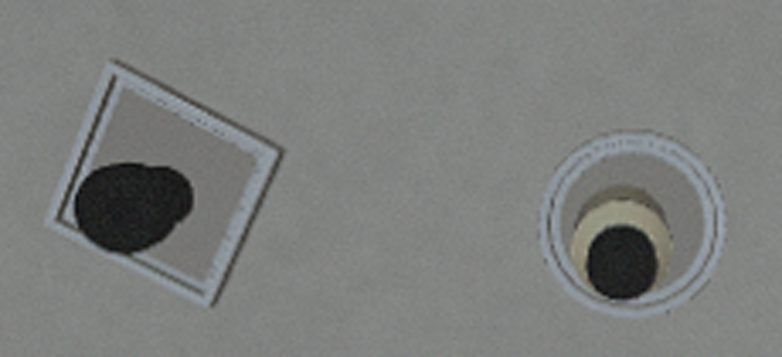

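```bash
python3 -m crank '[[0,0.005,-0.002,0.1,0,0,0],[0,0.005,-0.002,0.2,0,0,0],[0,0.005,-0.002,0.28,0,0,0],[0,0.005,-0.002,0.32,0,0,0],[0,0.005,-0.002,0.345,0,0,0],[0,0.005,-0.002,0.363,0,0,0],[0,0.005,-0.002,0.363,0,0,0],[0,0.005,-0.002,0.363,0,0,0]]' 20
python3 -c "
from h import *
st();shot('wrist','w2')"
```

```text
time_s: 4.1
tool_pos: [0.4401, -0.2903, 0.0387]
orientation: [0.001, 1.0, 0.0, 0.001]
contact_force: [-0.7, 0.2, 0.3]
gripper_width: 0.0882
t 4.1 tcp [ 0.4401 -0.2903  0.0387] yaw 0.04 w 0.0882 F [-0.7  0.2  0.3] q6 0.76
```

View pics/w2.png

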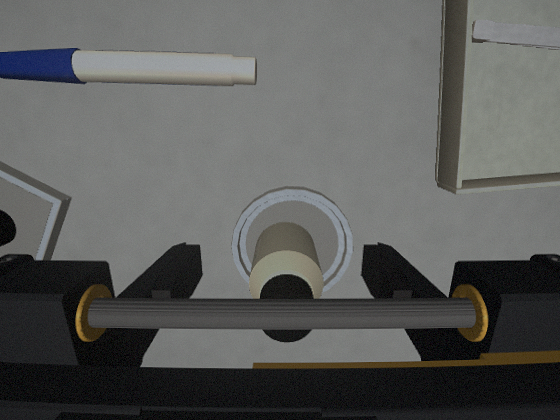

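The bottle stands between the jaws at (287,280), so I close.

```bash
python3 -m crank '[[0.5,0,0,0,0,0,0],[0.7,0,0,0,0,0,0],[1,0,0,0,0,0,0],[1,0,0,0,0,0,0],[1,0,0,0,0,0,0],[1,0,0,0,0,0,0],[1,0,0,0,0,0,0]]' 20
python3 -c "
from h import *
to(0.612,-0.289,0.16)"
```

```text
time_s: 5.03
tool_pos: [0.4398, -0.29, 0.0379]
orientation: [0.0, 1.0, 0.0, 0.0]
contact_force: [1.2, 0.3, 0.8]
gripper_width: 0.0339
t 5.03 tcp [ 0.4398 -0.29    0.0379] yaw 0.03 w 0.0339 F [1.2 0.3 0.8] q6 0.76
shift units [ 0.2871 -0.0016 -0.2034] m [0.1722 0.001  0.1221]
```

```bash
python3 -m crank '[[1,0,0,-0.07,0,0,0],[1,0,0,-0.14,0,0,0],[1,0.09,0,-0.15,0,0,0],[1,0.18,0,-0.15,0,0,0],[1,0.26,0,-0.15,0,0,0],[1,0.287,0,-0.15,0,0,0],[1,0.287,0,-0.12,0,0,0],[1,0.287,0,-0.06,0,0,0],[1,0.287,0,-0.025,0,0,0],[1,0.287,0,-0.01,0,0,0],[1,0.287,0,-0.001,0,0,0],[1,0.287,0,-0.001,0,0,0]]'
python3 -m crank '[[1,0,0,0,0,0,0],[0.5,0,0,0,0,0,0],[0,0,0,0,0,0,0],[0,0,0,0,0,0,0],[0,0,0,0,0,0,0],[0,0,0,-0.08,0,0,0],[0,0,0,-0.2,0,0,0],[0,0,0,-0.3,0,0,0],[0,0,0,-0.35,0,0,0],[0,0,0,-0.35,0,0,0]]'
python3 - <<'E'
from h import *
st(); p=shot('wrist','w3'); findall(p,['bottle_mid','coaster']);p=shot('top','t3'); findall(p,['bottle_mid','coaster'])
shot('side','s3')
E
```

```text
time_s: 6.52
tool_pos: [0.6121, -0.29, 0.039]
orientation: [0.0, 1.0, 0.0, 0.0]
contact_force: [0.5, -0.5, 0.6]
gripper_width: 0.0339
time_s: 7.78
tool_pos: [0.6125, -0.2902, 0.2519]
orientation: [0.002, 1.0, 0.0, 0.003]
contact_force: [0.7, -0.2, -0.8]
gripper_width: 0.0884
t 7.78 tcp [ 0.6125 -0.2902  0.2519] yaw 0.04 w 0.0884 F [ 0.7 -0.2 -0.8] q6 0.95
bottle_mid 0.84 [ 0.62  -0.291  0.051] px [281. 182.]
coaster 0.21 [ 0.471 -0.105  0.005] px [294. 277.]
```

View pics/s3.png

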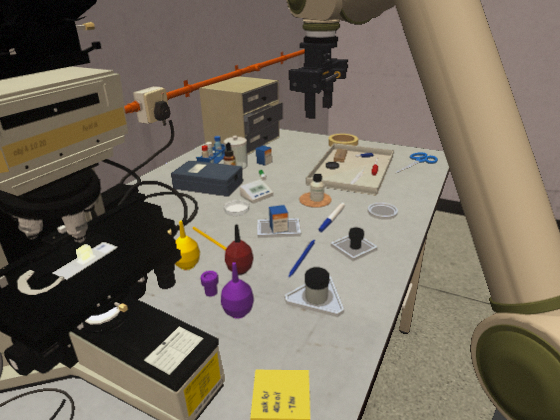

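View pics/t3.png

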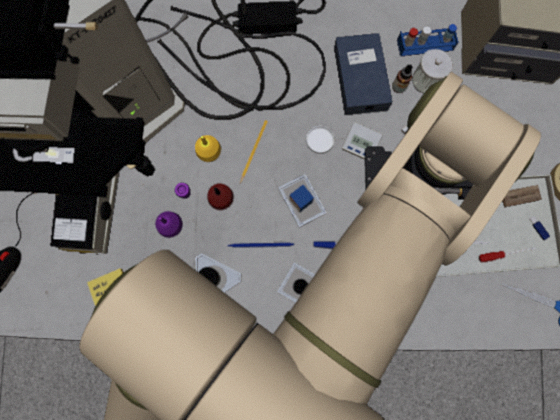

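The bottle stands on the coaster, at about (317,187) in the side view, and the round tray at (382,211) is empty. I go over to the case next.

```bash
python3 -m crank '[[0,-0.247,-0.592,0,0,0,0],[0,-0.247,-0.592,0,0,0,0],[0,-0.247,-0.592,0,0,0,0],[0,-0.247,-0.592,0,0,0,0],[0,-0.247,-0.592,0,0,0,0],[0,-0.247,-0.592,0,0,0,0],[0,-0.247,-0.592,0,0,0,0],[0,-0.247,-0.592,0,0,0,0],[0,-0.247,-0.592,0,0,0,0],[0,-0.247,-0.592,0,0,0,0]]'
python3 - <<'E'
from h import *
st(); p=shot('wrist','w4'); findall(p,['case_mid','triangle_tray','blower_mid','square_tray'])
E
```

```text
time_s: 9.38
tool_pos: [0.4641, 0.0642, 0.2483]
orientation: [0.0, 1.0, -0.001, -0.0]
contact_force: [-0.3, 0.5, 0.4]
gripper_width: 0.0884
t 9.38 tcp [0.4641 0.0642 0.2483] yaw -0.07 w 0.0884 F [-0.3  0.5  0.4] q6 1.46
case_mid 0.65 [0.471 0.068 0.054] px [278. 183.]
triangle_tray 0.82 [0.48  0.066 0.004] px [280. 168.]
blower_mid 0.82 [0.573 0.152 0.057] px [195.  85.]
blower_mid 0.75 [0.625 0.056 0.06 ] px [290.  27.]
square_tray 0.89 [ 0.462 -0.109  0.004] px [415. 182.]
square_tray 0.53 [ 0.621 -0.108  0.   ] px [428.  49.]
```

View pics/w4.png

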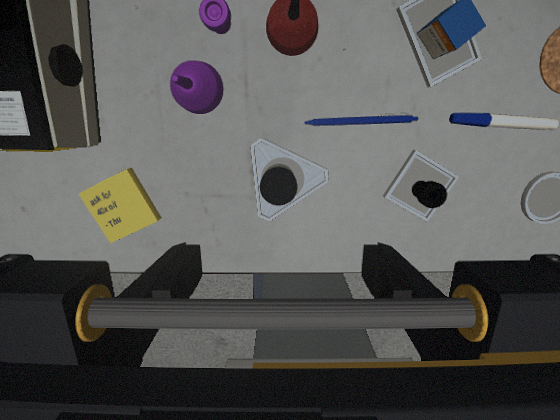

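The cap is centred near (279,186) and the triangular tray runs from (250,140) to (328,177). The square tray is at (422,185). I zoom in for the tray corners.

```bash
python3 - <<'E'
from h import *
p=robot.get_image('wrist')
f=p['frame'][:,:,::-1]; cv2.imwrite('pics/w4z.png',cv2.resize(f[125:230,235:470],None,fx=3.4,fy=3.4,interpolation=cv2.INTER_CUBIC))
np.save('w4pose.npy',p['pose'])
print(ray(p,(279,186),.057))
E
```

```text
[0.46737244 0.06755086 0.057     ]
```

View pics/w4z.png

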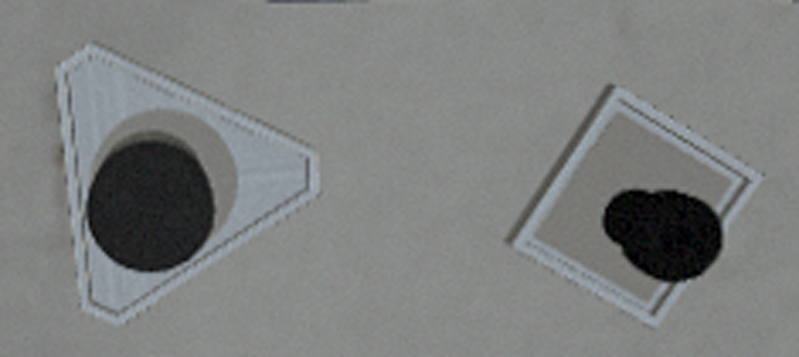

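```bash
python3 - <<'E'
from h import *
p=robot.get_image('wrist')
Z=lambda x,y:((x+.5)/3.4+234.5,(y+.5)/3.4+124.5)
v=np.array([ray(p,Z(*c),.009) for c in [(318,155),(318,191),(118,324),(84,306),(57,66),(91,45)]]); print('tri',v.mean(0))
s=np.array([ray(p,Z(*c),.009) for c in [(616,87),(763,178),(655,325),(510,240)]]); print('sq',s.mean(0))
print('case',ray(p,Z(151,206),.057),'eyep',ray(p,Z(677,236),.044))
E
```

```text
tri [0.46641656 0.0629809  0.009     ]
sq [ 0.45707958 -0.11598148  0.009     ]
case [0.46819877 0.06758739 0.057     ] eyep [ 0.45522385 -0.11437628  0.044     ]
```

```bash
python3 -m crank '[[0,0.003,-0.004,0.1,0,0,0],[0,0.003,-0.004,0.2,0,0,0],[0,0.003,-0.004,0.27,0,0,0],[0,0.003,-0.004,0.31,0,0,0],[0,0.003,-0.004,0.339,0,0,0],[0,0.003,-0.004,0.339,0,0,0],[0.4,0.003,-0.004,0.339,0,0,0],[0.6,0.003,-0.004,0.339,0,0,0],[1,0.003,-0.004,0.339,0,0,0],[1,0.003,-0.004,0.339,0,0,0],[1,0.003,-0.004,0.339,0,0,0],[1,0.003,-0.004,0.339,0,0,0]]'
python3 -c "
from h import *
to(0.4415,-0.2964,0.16)"
```

```text
time_s: 11.22
tool_pos: [0.4654, 0.0676, 0.0453]
orientation: [0.0, 1.0, 0.0, 0.0]
contact_force: [0.8, -0.3, 2.7]
gripper_width: 0.0415
t 11.22 tcp [0.4654 0.0676 0.0453] yaw 0.04 w 0.0415 F [ 0.8 -0.3  2.7] q6 1.46
shift units [-0.0402  0.6066 -0.1912] m [-0.0239 -0.364   0.1147]
```

```bash
python3 -m crank '[[1,0,0,-0.06,0,0,0],[1,0,0,-0.13,0,0,0],[1,0,0.05,-0.18,0,0,0],[1,-0.01,0.14,-0.18,0,0,0],[1,-0.02,0.23,-0.18,0,0,0],[1,-0.03,0.32,-0.18,0,0,0],[1,-0.042,0.41,-0.18,0,0,0],[1,-0.042,0.5,-0.18,0,0,0],[1,-0.042,0.58,-0.18,0,0,0],[1,-0.042,0.606,-0.18,0,0,0],[1,-0.042,0.606,-0.16,0,0,0],[1,-0.042,0.606,-0.16,0,0,0]]'
python3 -c "
from h import *
st();shot('wrist','w5')
to(0.4405,-0.2964,0.0457)"
```

```text
time_s: 12.72
tool_pos: [0.4399, -0.2941, 0.1398]
orientation: [-0.001, 1.0, 0.001, -0.001]
contact_force: [-0.5, 0.1, -0.7]
gripper_width: 0.0415
t 12.72 tcp [ 0.4399 -0.2941  0.1398] yaw 0.1 w 0.0415 F [-0.5  0.1 -0.7] q6 0.76
t 12.78 tcp [ 0.4402 -0.2943  0.1405] yaw 0.12 w 0.0415 F [-0.3  0.2 -1.5] q6 0.76
shift units [0.0007 0.0037 0.158 ] m [ 0.0003 -0.0021 -0.0948]
```

View pics/w5.png

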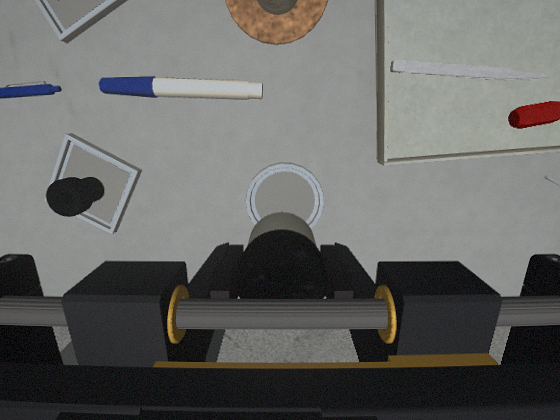

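The case hangs upright in the jaws at (282,260), and the round tray at (285,200) lies straight below. Now lower and release.

```bash
python3 -m crank '[[1,0.001,0.003,0.06,0,0,0],[1,0.001,0.003,0.11,0,0,0],[1,0.001,0.003,0.14,0,0,0],[1,0.001,0.003,0.15,0,0,0],[1,0.001,0.003,0.159,0,0,0],[1,0.001,0.003,0.159,0,0,0],[0.5,0.001,0.003,0.159,0,0,0],[0.2,0.001,0.003,0.159,0,0,0],[0,0.001,0.003,0.159,0,0,0],[0,0.001,0.003,0.159,0,0,0],[0,0.001,0.003,0.08,0,0,0],[0,0.001,0.003,-0.02,0,0,0]]'
python3 -m crank '[[0,0,0,-0.1,0,0,0],[0,0,0,-0.15,0,0,0],[0,0,0,-0.15,0,0,0]]'
python3 - <<'E'
from h import *
to(0.455,-0.115,0.248); p=shot('wrist','w6'); findall(p,['case_mid','round_tray','eyepiece_mid'])
E
```

```text
time_s: 14.28
tool_pos: [0.4405, -0.2975, 0.1537]
orientation: [-0.001, 1.0, 0.0, -0.001]
contact_force: [0.3, -0.9, 0.2]
gripper_width: 0.0881
time_s: 14.65
tool_pos: [0.4413, -0.2982, 0.2452]
orientation: [0.002, 1.0, 0.0, 0.002]
contact_force: [-0.0, 0.3, -0.2]
gripper_width: 0.0879
t 14.65 tcp [ 0.4413 -0.2982  0.2452] yaw 0.04 w 0.0879 F [-0.   0.3 -0.2] q6 0.75
shift units [ 0.023  -0.3053 -0.0057] m [0.0137 0.1832 0.0028]
case_mid 0.79 [ 0.448 -0.3    0.058] px [283. 184.]
round_tray 0.85 [ 0.454 -0.293  0.001] px [277. 171.]
eyepiece_mid 0.94 [ 0.455 -0.121  0.046] px [126. 177.]
```

View pics/w6.png

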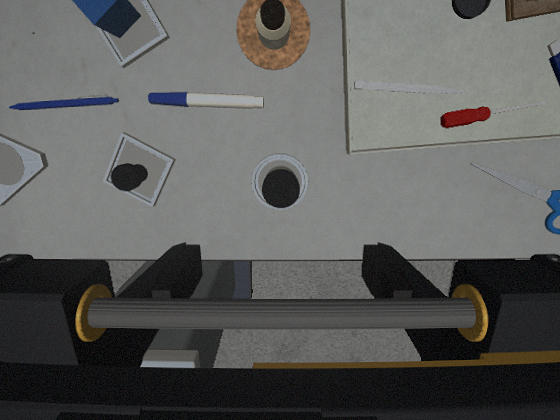

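The case stands in the round tray, with its cap at (281,188). The eyepiece is next.

```bash
python3 -m crank '[[0,0.008,-0.1,0,0,0,0],[0,0.016,-0.2,0,0,0,0],[0,0.022,-0.305,0,0,0,0],[0,0.022,-0.305,0,0,0,0],[0,0.022,-0.305,0,0,0,0],[0,0.022,-0.305,0,0,0,0]]'
python3 - <<'E'
from h import *
p=shot('wrist','w7'); findall(p,['eyepiece_mid','square_tray'])
to(0.4545,-0.115,0.033)
f=p['frame'][:,:,::-1]; cv2.imwrite('pics/w7z.png',cv2.resize(f[120:230,200:360],None,fx=4,fy=4,interpolation=cv2.INTER_CUBIC))
E
```

```text
time_s: 15.6
tool_pos: [0.4541, -0.116, 0.2426]
orientation: [-0.0, 1.0, -0.001, -0.0]
contact_force: [-0.5, -0.1, -0.2]
gripper_width: 0.088
eyepiece_mid 0.85 [0.64  0.126 0.038] px [46. 11.]
eyepiece_mid 0.74 [ 0.455 -0.114  0.044] px [279. 187.]
square_tray 0.74 [ 0.459 -0.116  0.005] px [281. 178.]
t 15.75 tcp [ 0.454  -0.1157  0.2429] yaw -0.06 w 0.0881 F [0.1 0.3 0.9] q6 1.07
shift units [ 0.001  -0.0011  0.3498] m [ 0.0005  0.0007 -0.2099]
```

View pics/w7z.png

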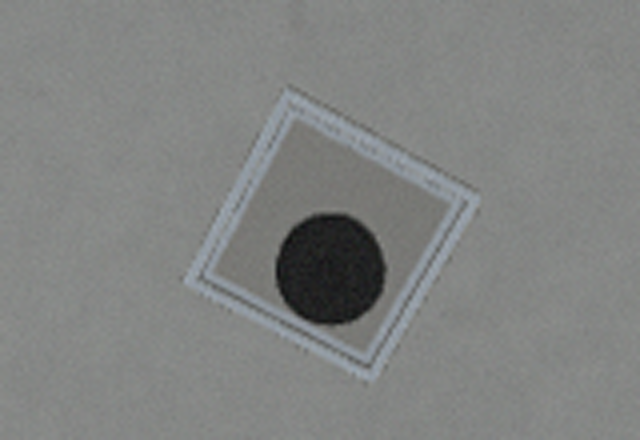

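```bash
python3 -m crank '[[0,0.001,-0.002,0.1,0,0,0],[0,0.001,-0.002,0.2,0,0,0],[0,0.001,-0.002,0.28,0,0,0],[0,0.001,-0.002,0.32,0,0,0],[0,0.001,-0.002,0.349,0,0,0],[0,0.001,-0.002,0.349,0,0,0],[0.5,0.001,-0.002,0.349,0,0,0],[0.7,0.001,-0.002,0.349,0,0,0],[1,0.001,-0.002,0.349,0,0,0],[1,0.001,-0.002,0.349,0,0,0],[1,0.001,-0.002,0.349,0,0,0],[1,0.001,-0.002,0.349,0,0,0]]'
python3 -c "
from h import *
to(0.465,0.0635,0.033)"
```

```text
time_s: 17.25
tool_pos: [0.4547, -0.1136, 0.0338]
orientation: [0.0, 1.0, 0.0, 0.0]
contact_force: [-0.5, 0.6, 0.2]
gripper_width: 0.03
t 17.25 tcp [ 0.4547 -0.1136  0.0338] yaw 0.04 w 0.03 F [-0.5  0.6  0.2] q6 1.07
shift units [ 0.0173 -0.2952  0.0013] m [ 0.0103  0.1771 -0.0008]
```

```bash
python3 -m crank '[[1,0,0,-0.02,0,0,0],[1,0,0,-0.05,0,0,0],[1,0,0,-0.1,0,0,0],[1,0,0,-0.13,0,0,0],[1,0,0,-0.13,0,0,0]]'
python3 -c "
from h import *
shot('wrist','w8');shot('side','s8')
to(0.465,0.0635,0.12)"
```

```text
time_s: 17.88
tool_pos: [0.4551, -0.1138, 0.1132]
orientation: [0.001, 1.0, 0.0, 0.001]
contact_force: [-0.1, 0.4, -1.2]
gripper_width: 0.0294
t 17.98 tcp [ 0.4544 -0.1134  0.1116] yaw 0.04 w 0.0296 F [-0.5  0.2 -1.9] q6 1.07
shift units [ 0.0179 -0.2949 -0.014 ] m [0.0106 0.1769 0.0084]
```

View pics/w8.png

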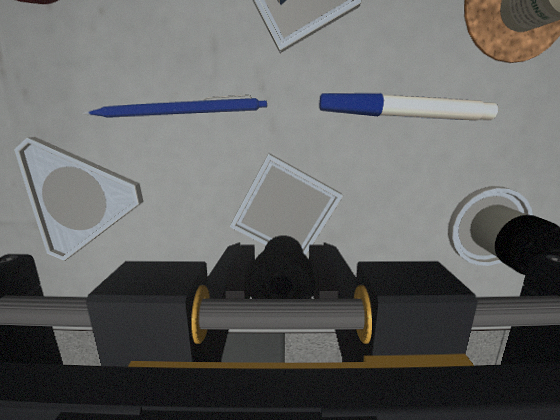

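View pics/s8.png

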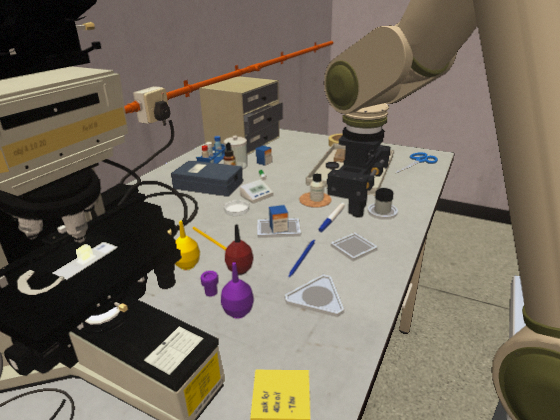

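The eyepiece is held at (282,265), over its empty tray. Next I carry it to the triangular tray, centred near (75,198).

```bash
python3 -m crank '[[1,0.004,-0.06,0,0,0,0],[1,0.008,-0.14,0,0,0,0],[1,0.013,-0.22,0,0,0,0],[1,0.018,-0.28,0,0,0,0],[1,0.018,-0.295,0,0,0,0],[1,0.018,-0.295,0.03,0,0,0],[1,0.018,-0.295,0.03,0,0,0]]' 25
python3 -c "
from h import *
shot('wrist','w9')
to(0.465,0.0635,0.0345)"
```

```text
time_s: 18.85
tool_pos: [0.4646, 0.0628, 0.0926]
orientation: [-0.0, 1.0, 0.0, -0.002]
contact_force: [0.0, -0.4, -0.5]
gripper_width: 0.0296
t 18.9 tcp [0.4651 0.0627 0.0933] yaw -0.02 w 0.0292 F [ 0.2  0.4 -1.9] q6 1.45
shift units [ 0.     -0.0013  0.098 ] m [-0.0001  0.0008 -0.0588]
```

View pics/w9.png

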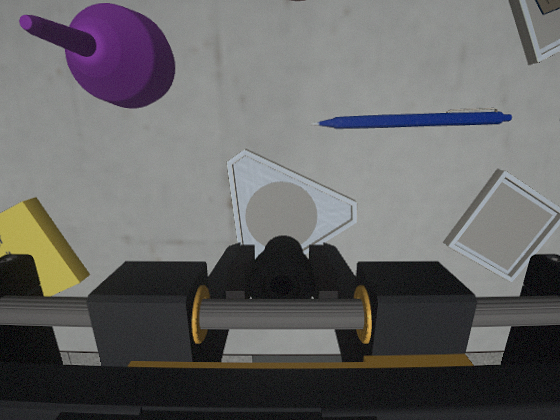

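```bash
python3 -m crank '[[1,0,-0.001,0.05,0,0,0],[1,0,-0.001,0.08,0,0,0],[1,0,-0.001,0.09,0,0,0],[1,0,-0.001,0.097,0,0,0],[1,0,-0.001,0.098,0,0,0],[1,0,-0.001,0.098,0,0,0]]'
python3 -c "
from h import *
st()"
python3 -m crank '[[0.6,0,0,0,0,0,0],[0.4,0,0,0,0,0,0],[0,0,0,0,0,0,0],[0,0,0,0,0,0,0],[0,0,0,0,0,0,0],[0,0,0,-0.05,0,0,0],[0,0,0,-0.15,0,0,0],[0,0,0,-0.25,0,0,0],[0,0,0,-0.35,0,0,0],[0,0,0,-0.35,0,0,0]]'
python3 -c "
from h import *
p=shot('wrist','w10');findall(p,['eyepiece_mid','triangle_tray']);shot('side','s10')
to(0.58,-0.06,0.30,np.radians(40))"
```

```text
time_s: 19.65
tool_pos: [0.4656, 0.064, 0.0354]
orientation: [0.0, 1.0, 0.0, 0.0]
contact_force: [0.7, 0.5, -1.0]
gripper_width: 0.0291
t 19.65 tcp [0.4656 0.064  0.0354] yaw 0.03 w 0.0291 F [ 0.7  0.5 -1. ] q6 1.45
time_s: 20.9
tool_pos: [0.4666, 0.064, 0.2489]
orientation: [0.001, 1.0, 0.0, 0.004]
contact_force: [-0.7, -0.3, -0.6]
gripper_width: 0.0879
eyepiece_mid 0.66 [0.466 0.062 0.046] px [283. 189.]
eyepiece_mid 0.55 [0.644 0.131 0.042] px [215.  18.]
triangle_tray 0.55 [0.477 0.072 0.006] px [275. 174.]
t 21.1 tcp [0.4648 0.064  0.2435] yaw 0.03 w 0.0879 F [-0.9  0.2  0.9] q6 1.45
shift units [ 0.1917  0.2068 -0.0947] m [ 0.1152 -0.124   0.0565]
turn [-0.0004  0.0009 -0.222 ]
```

View pics/w10.png

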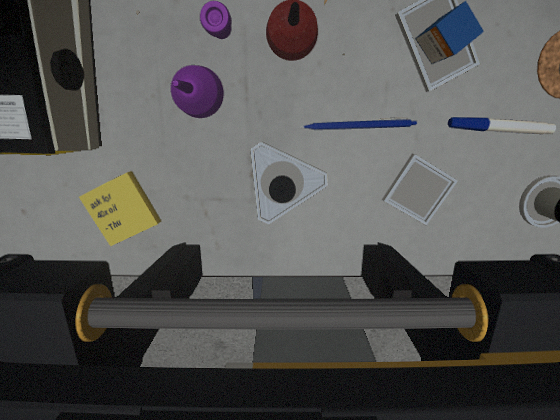

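View pics/s10.png

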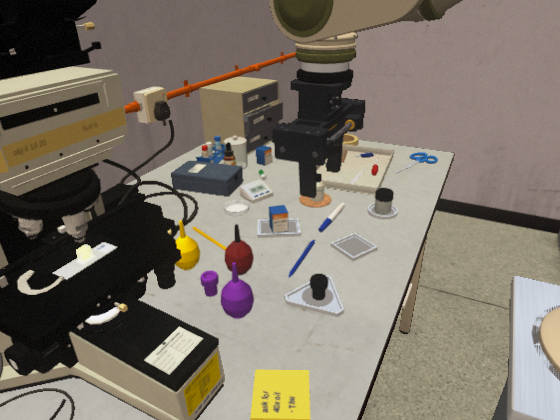

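The eyepiece stands in the triangular tray at (283,187). Now for the carton, with a 40° turn so the jaws meet its flat sides.

```bash
python3 -m crank '[[0,0.274,0.298,0,0,0,-0.222],[0,0.274,0.298,0,0,0,-0.222],[0,0.274,0.298,0,0,0,-0.222],[0,0.274,0.298,0,0,0,-0.222],[0,0.274,0.298,0,0,0,-0.222],[0,0.274,0.298,0,0,0,-0.222],[0,0.274,0.298,0,0,0,-0.222],[0,0.274,0.298,0,0,0,-0.222]]' 20
python3 -c "
from h import *
p=shot('wrist','w11');findall(p,['carton_mid','oblong_tray'])
f=p['frame'][:,:,::-1]; cv2.imwrite('pics/w11z.png',cv2.resize(f[110:260,190:380],None,fx=4,fy=4,interpolation=cv2.INTER_CUBIC))
st()"
```

```text
time_s: 22.1
tool_pos: [0.6295, -0.1138, 0.2453]
orientation: [0.0, 0.94, 0.342, 0.0]
contact_force: [-0.2, -0.7, -0.5]
gripper_width: 0.088
carton_mid 0.84 [ 0.634 -0.114  0.054] px [284. 187.]
oblong_tray 0.65 [ 0.646 -0.114  0.002] px [290. 171.]
t 22.25 tcp [ 0.6297 -0.1143  0.2453] yaw 40.02 w 0.0885 F [ 0.  -0.5  0.7] q6 0.51
```

View pics/w11z.png

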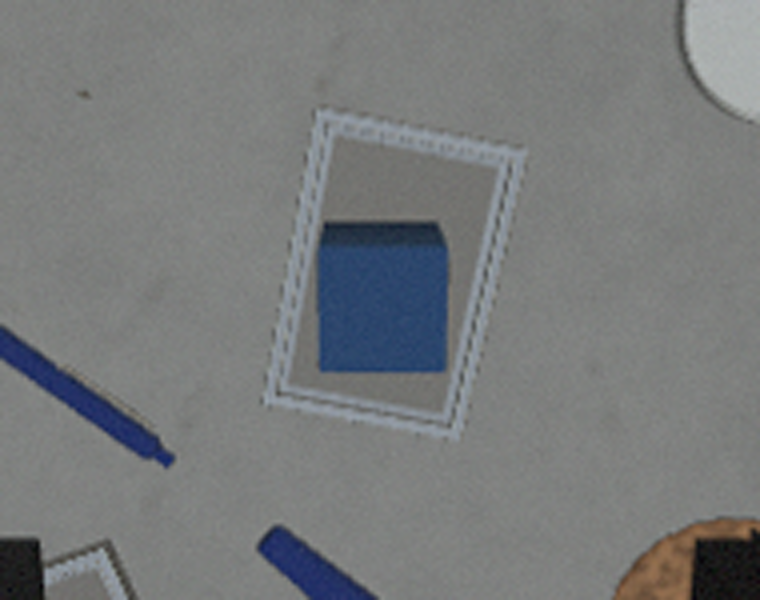

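The carton is square to the jaws, with its top centred at zoom (383,308). The oblong tray's corners are visible around it.

```bash
python3 -c "
from h import *
p=robot.get_image('wrist')
Z=lambda x,y:((x+.5)/4+189.5,(y+.5)/4+109.5)
c=ray(p,Z(383,308),.054);print('carton',c)
v=np.array([ray(p,Z(*q),.009) for q in [(320,110),(525,150),(460,437),(267,402)]]);print('obl',v.mean(0), np.linalg.norm(np.diff(v,axis=0),axis=1))
to((c[0]+.6303)/2,(c[1]-.1152)/2,.033)"
```

```text
carton [ 0.63493389 -0.11562822  0.054     ]
obl [ 0.63684966 -0.11873013  0.009     ] [0.06365856 0.09406652 0.06394635]
t 22.3 tcp [ 0.6297 -0.1144  0.2452] yaw 40.01 w 0.0882 F [-0.2  0.4 -0.8] q6 0.51
shift units [0.0025 0.0043 0.3537] m [ 0.0029 -0.001  -0.2122]
```

```bash
python3 -m crank '[[0,0.003,0.004,0.1,0,0,0],[0,0.003,0.004,0.2,0,0,0],[0,0.003,0.004,0.28,0,0,0],[0,0.003,0.004,0.32,0,0,0],[0,0.003,0.004,0.353,0,0,0],[0,0.003,0.004,0.353,0,0,0],[0.4,0.003,0.004,0.353,0,0,0],[0.6,0.003,0.004,0.353,0,0,0],[1,0.003,0.004,0.353,0,0,0],[1,0.003,0.004,0.353,0,0,0],[1,0.003,0.004,0.353,0,0,0],[1,0.003,0.004,0.353,0,0,0]]' 15
python3 -c "
from h import *
to(0.455,-0.1165,0.033)"
```

```text
time_s: 23.8
tool_pos: [0.6328, -0.1154, 0.0332]
orientation: [-0.0, 0.94, 0.342, 0.0]
contact_force: [-0.2, 0.7, 0.2]
gripper_width: 0.0359
t 23.8 tcp [ 0.6328 -0.1154  0.0332] yaw 39.99 w 0.0359 F [-0.2  0.7  0.2] q6 0.51
shift units [-0.2282 -0.189   0.0003] m [-0.1778 -0.0011 -0.0002]
```

```bash
python3 -m crank '[[1,0,0,-0.04,0,0,0],[1,0,0,-0.1,0,0,0],[1,-0.04,-0.033,-0.12,0,0,0],[1,-0.1,-0.083,-0.12,0,0,0],[1,-0.16,-0.133,-0.12,0,0,0],[1,-0.21,-0.174,-0.12,0,0,0],[1,-0.228,-0.189,-0.12,0,0,0],[1,-0.228,-0.189,-0.07,0,0,0],[1,-0.228,-0.189,-0.03,0,0,0],[1,-0.228,-0.189,-0.01,0,0,0],[1,-0.228,-0.189,-0.001,0,0,0],[1,-0.228,-0.189,-0.001,0,0,0]]'
python3 -c "
from h import *
st();shot('side','s12')"
```

```text
time_s: 25.3
tool_pos: [0.4555, -0.1165, 0.034]
orientation: [0.0, 0.94, 0.342, 0.0]
contact_force: [0.0, -0.8, -0.5]
gripper_width: 0.0358
t 25.3 tcp [ 0.4555 -0.1165  0.034 ] yaw 40.0 w 0.0358 F [ 0.  -0.8 -0.5] q6 0.37
```

View pics/s12.png

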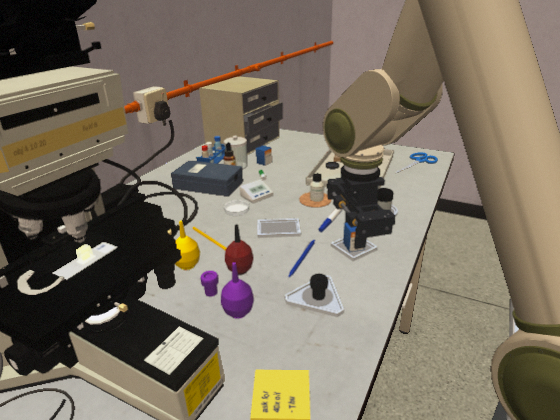

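The carton is in the square tray, around (353,238). I release, rise, turn back and go over the bottle.

```bash
python3 -m crank '[[0.5,0,0,0,0,0,0],[0.2,0,0,0,0,0,0],[0,0,0,0,0,0,0],[0,0,0,0,0,0,0],[0,0,0,0,0,0,0],[0,0,0,-0.05,0,0,0],[0,0,0,-0.15,0,0,0],[0,0,0,-0.25,0,0,0],[0,0,0,-0.35,0,0,0],[0,0,0,-0.35,0,0,0],[0,0,0,-0.35,0,0,0]]'
python3 -c "
from h import *
p=shot('wrist','w13')
to(0.612,-0.290,0.244,0)"
```

```text
time_s: 26.72
tool_pos: [0.4547, -0.1162, 0.243]
orientation: [-0.0, 0.94, 0.342, -0.0]
contact_force: [0.9, 0.2, -0.5]
gripper_width: 0.0884
t 26.77 tcp [ 0.4546 -0.1162  0.2425] yaw 39.99 w 0.0882 F [ 0.4 -0.3  0. ] q6 0.37
shift units [ 0.0148  0.3906 -0.0036] m [ 0.1574 -0.1738  0.0015]
turn [-0.0006  0.0006  0.2222]
```

View pics/w13.png

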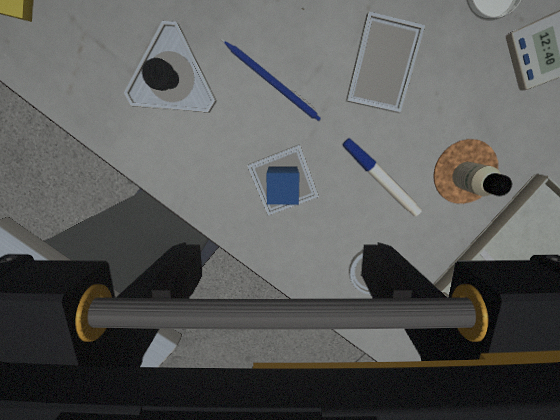

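The carton stands upright in the square tray at (283,185), and the bottle waits on the coaster at the right.

```bash
python3 -m crank '[[0,0.015,0.391,0,0,0,0.222],[0,0.015,0.391,0,0,0,0.222],[0,0.015,0.391,0,0,0,0.222],[0,0.015,0.391,0,0,0,0.222],[0,0.015,0.391,0,0,0,0.222],[0,0.015,0.391,0,0,0,0.222],[0,0.015,0.391,0,0,0,0.222],[0,0.015,0.391,0,0,0,0.222]]' 20
python3 -c "
from h import *
p=shot('wrist','w14');findall(p,['bottle_mid']); f=p['frame'][:,:,::-1]; cv2.imwrite('pics/w14z.png',cv2.resize(f[110:260,190:380],None,fx=4,fy=4,interpolation=cv2.INTER_CUBIC))
to(0.612,-0.290,0.039,0)"
```

```text
time_s: 27.78
tool_pos: [0.6125, -0.2897, 0.2443]
orientation: [0.0, 1.0, 0.001, 0.0]
contact_force: [-0.3, -0.9, -0.4]
gripper_width: 0.088
bottle_mid 0.73 [ 0.62  -0.288  0.049] px [279. 183.]
t 27.88 tcp [ 0.6126 -0.2899  0.2442] yaw 0.07 w 0.0883 F [ 0.2 -0.3 -1. ] q6 0.95
shift units [-0.0011  0.      0.342 ] m [-6.000e-04 -1.000e-04 -2.052e-01]
turn [ 0.0001 -0.0001  0.0004]
```

View pics/w14z.png

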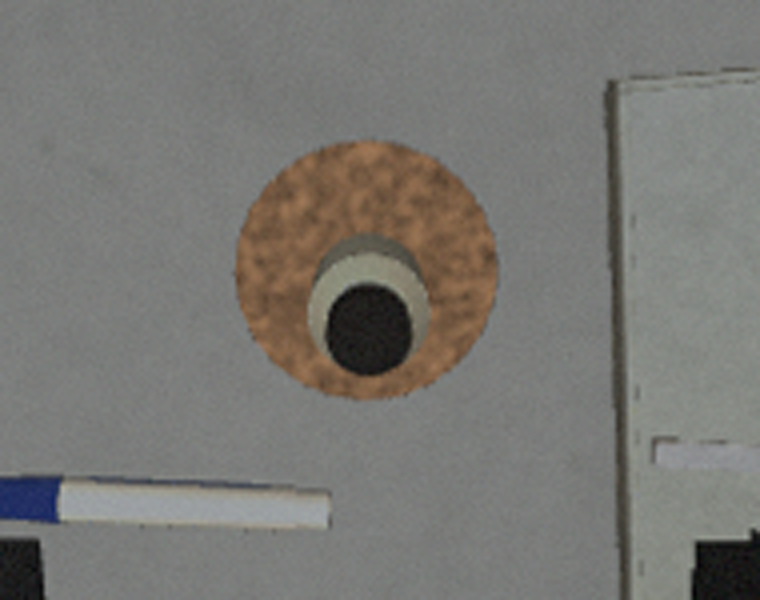

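The bottle is upright on the coaster, cap at zoom (369,329), directly under the tool. Down and close.

```bash
python3 -m crank '[[0,0,0,0.1,0,0,0],[0,0,0,0.2,0,0,0],[0,0,0,0.28,0,0,0],[0,0,0,0.32,0,0,0],[0,0,0,0.343,0,0,0],[0,0,0,0.343,0,0,0],[0.5,0,0,0.343,0,0,0],[0.7,0,0,0.343,0,0,0],[1,0,0,0.343,0,0,0],[1,0,0,0.343,0,0,0],[1,0,0,0.343,0,0,0],[1,0,0,0.343,0,0,0]]' 20
python3 -c "
from h import *
to(0.6345,-0.1185,0.039)"
```

```text
time_s: 29.38
tool_pos: [0.6128, -0.2903, 0.038]
orientation: [-0.0, 1.0, 0.0, -0.0]
contact_force: [0.2, -0.0, 0.1]
gripper_width: 0.0341
t 29.38 tcp [ 0.6128 -0.2903  0.038 ] yaw 0.04 w 0.0341 F [ 0.2 -0.   0.1] q6 0.95
shift units [ 0.0364 -0.2864 -0.0017] m [0.0217 0.1718 0.001 ]
```

```bash
python3 -m crank '[[1,0,0,-0.07,0,0,0],[1,0,0,-0.13,0,0,0],[1,0.01,-0.09,-0.14,0,0,0],[1,0.02,-0.18,-0.14,0,0,0],[1,0.036,-0.26,-0.14,0,0,0],[1,0.036,-0.286,-0.14,0,0,0],[1,0.036,-0.286,-0.1,0,0,0],[1,0.036,-0.286,-0.05,0,0,0],[1,0.036,-0.286,-0.02,0,0,0],[1,0.036,-0.286,-0.007,0,0,0],[1,0.036,-0.286,-0.001,0,0,0],[1,0.036,-0.286,-0.001,0,0,0]]'
python3 -m crank '[[1,0,0,0,0,0,0],[0.5,0,0,0,0,0,0],[0,0,0,0,0,0,0],[0,0,0,0,0,0,0],[0,0,0,0,0,0,0],[0,0,0,-0.08,0,0,0],[0,0,0,-0.2,0,0,0],[0,0,0,-0.3,0,0,0],[0,0,0,-0.35,0,0,0],[0,0,0,-0.35,0,0,0]]'
python3 -c "
from h import *
p=shot('wrist','w15');findall(p,['bottle_mid','oblong_tray']);shot('side','s15')
to(0.2,-0.5,0.25)"
```

```text
time_s: 30.88
tool_pos: [0.6345, -0.119, 0.0391]
orientation: [0.0, 1.0, 0.0, 0.0]
contact_force: [-1.1, -0.6, -1.3]
gripper_width: 0.0342
time_s: 32.12
tool_pos: [0.6349, -0.119, 0.2518]
orientation: [0.001, 1.0, 0.0, 0.003]
contact_force: [0.2, 0.1, -0.5]
gripper_width: 0.0884
bottle_mid 0.84 [ 0.641 -0.118  0.049] px [280. 183.]
t 32.33 tcp [ 0.6338 -0.1186  0.2467] yaw 0.03 w 0.0879 F [ 0.2 -0.4 -0.4] q6 1.2
shift units [-0.7234  0.6352 -0.004 ] m [-0.4338 -0.3814  0.0033]
```

View pics/w15.png

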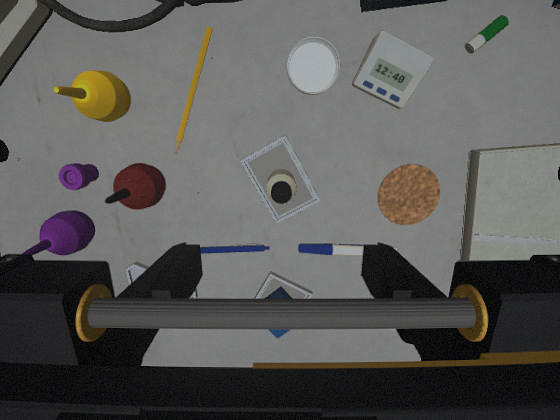

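View pics/s15.png

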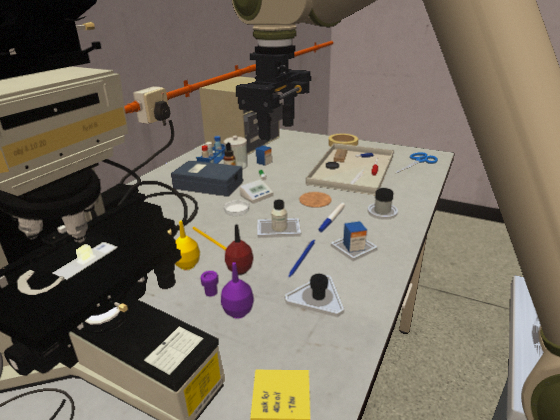

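The bottle stands in the oblong tray at (282,188). In the side view all four are placed and the red blower stands at (238,255). I clear the arm for a last measurement from above.

```bash
python3 -m crank '[[0,-0.723,0.635,0,0,0,0],[0,-0.723,0.635,0,0,0,0],[0,-0.723,0.635,0,0,0,0],[0,-0.723,0.635,0,0,0,0],[0,-0.723,0.635,0,0,0,0],[0,-0.723,0.635,0,0,0,0],[0,-0.723,0.635,0,0,0,0],[0,-0.723,0.635,0,0,0,0],[0,-0.723,0.635,0,0,0,0],[0,-0.723,0.635,0,0,0,0],[0,-0.723,0.635,0,0,0,0],[0,-0.723,0.635,0,0,0,0]]'
python3 -c "
from h import *
st();p=shot('top','t16');findall(p)
f=p['frame'][:,:,::-1]; cv2.imwrite('pics/t16z.png',cv2.resize(f[165:325,185:425],None,fx=3.3,fy=3.3,interpolation=cv2.INTER_CUBIC))"
```

```text
time_s: 33.83
tool_pos: [0.2019, -0.499, 0.2483]
orientation: [-0.001, 1.0, 0.001, 0.0]
contact_force: [-0.7, 0.6, 0.6]
gripper_width: 0.0882
t 33.83 tcp [ 0.2019 -0.499   0.2483] yaw 0.13 w 0.0882 F [-0.7  0.6  0.6] q6 0.16
case_mid 0.62 [ 0.441 -0.292  0.061] px [391. 293.]
case_mid 0.61 [0.464 0.065 0.044] px [210. 277.]
carton_mid 0.89 [ 0.453 -0.12   0.052] px [302. 285.]
eyepiece_mid 0.61 [0.462 0.066 0.044] px [209. 278.]
eyepiece_mid 0.57 [0.648 0.132 0.041] px [182. 187.]
bottle_mid 0.84 [ 0.63  -0.117  0.053] px [303. 197.]
round_tray 0.97 [ 0.436 -0.284  0.005] px [381. 296.]
square_tray 0.75 [ 0.455 -0.121  0.006] px [302. 285.]
triangle_tray 0.81 [0.465 0.068 0.001] px [211. 278.]
oblong_tray 0.86 [ 0.63  -0.12   0.004] px [303. 202.]
coaster 0.66 [ 0.613 -0.29   0.005] px [383. 211.]
coaster 0.62 [0.626 0.051 0.055] px [219. 197.]
blower_mid 0.95 [0.57  0.152 0.052] px [168. 223.]
blower_mid 0.92 [0.628 0.052 0.056] px [219. 196.]
blower_mid 0.56 [0.732 0.081 0.055] px [208. 146.]
```

View pics/t16z.png

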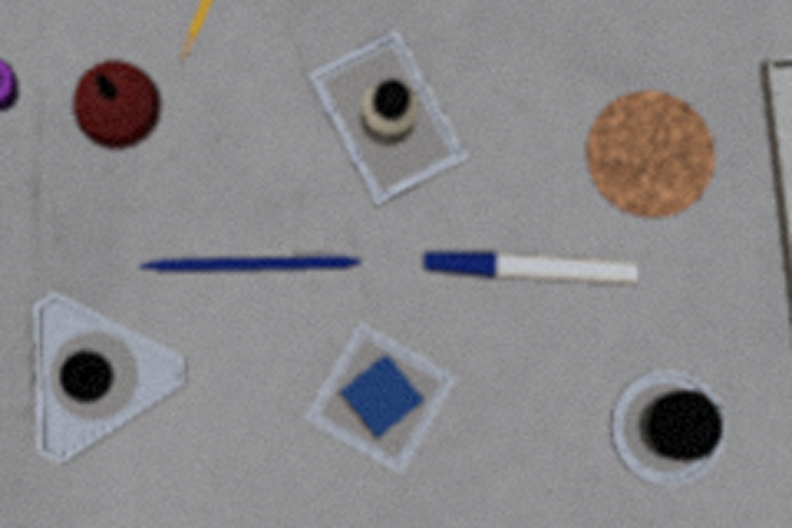

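```bash
python3 -c "
from h import *
p=robot.get_image('top')
Z=lambda x,y:((x+.5)/3.3+184.5,(y+.5)/3.3+164.5)
def c(n,a,za,b,zb):
    A=ray(p,Z(*a),za);B=ray(p,Z(*b),zb);print(n,np.round(A[:2],4),np.round(B[:2],4),round(np.linalg.norm(A[:2]-B[:2])*1e3,1),'mm')
c('case',(683,426),.057,(667,429),.009)
c('carton',(381,397),.054,(381,397),.009)
c('eyep',(86,377),.044,(94,376.5),.008)
c('bottle',(392,99),.072,(389,118),.009)"
```

```text
case [ 0.4389 -0.2936] [ 0.4378 -0.2946] 1.6 mm
carton [ 0.453  -0.1148] [ 0.4544 -0.1165] 2.2 mm
eyep [0.461  0.0624] [0.4629 0.063 ] 2.0 mm
bottle [ 0.6299 -0.1184] [ 0.6317 -0.1191] 2.0 mm
```

All four come out within about 2 mm of their tray centres, and the blower is still standing.

```bash
python3 -c "
from h import *
print(robot.finish_job())"
```

```text
the job is handed in; nothing more can be done
None
```

All four accessories are in their own trays and the job is handed in, at about 34 s of the 134 s allowed. The hand-in reported no verdict.

I parked the cleaner bottle on the coaster. Then I moved the objective case to the round tray, the eyepiece to the triangular one and the lamp carton to the square one, and last the bottle from the coaster to the oblong one.

**Final checks:** measured in the last top picture, the horizontal offsets from the tray centres were:

| Thing | Offset |
|---|---|
| Case | 1.6 mm |
| Carton | 2.2 mm |
| Eyepiece | 2.0 mm |
| Bottle | 2.0 mm |

All four look upright and the red blower still stands where it was. The arm was clear of everything, with only sensor noise on the force reading. I judged uprightness and floor height by eye and from the release heights; I did not measure them separately.

**Disagreements:**
- **Cameras:** the top and wrist pictures differed by 2 to 5 mm in x, so I used values between the two.
- **Network:** in the last picture it also reported a second "case" at the eyepiece and a "coaster" at the blower. The picture shows both are wrong.
- **Eyepiece grip:** the jaws read 29 to 30 mm on the eyepiece head, which is listed as 32 mm. The pictures showed it held and set down properly.

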